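# Trace the edge of a sprung template with a probe

## Robot

A 7-joint arm with a two-finger parallel gripper is mounted at the origin on the work surface. World frame = base frame: x ahead of the robot, y to its left, z up, the work surface at z = 0. Lengths are in m, angles in rad, forces in N, time in s.
With the tool pointing down it reaches from about 0.4 to 0.875 m from the base axis. Payload 19.3 kg.
Tool frame: the origin (TCP) lies at the very end of the fingers, on their centre line; the grasp point (between the pads) lies 19 mm behind it; z points along the fingers, y is the direction in which the jaws open and shut (so a half turn about z gives the same grasp; the last joint's range is limited). The gripper opens to 85 mm and grips with 20 to 120 N. Pads are 22 mm wide; open, the fingers measure 114 mm over their backs; the gripper's body (76 mm by 85 mm) begins 54 mm behind the grasp point. The pads swing forward as they close: fully open they stand 13 mm farther back than shut.
Start: joints at [1.078, 0.521, -0.036, 1.599, 0.021, 1.021, -0.113], TCP at [0.256, -0.57, 0.231] pointing down, gripper open.
Joint ranges: [-2.91, 2.91], [-0.3, 2.13], [-1.5, 1.42], [0.17, 2.43], [-1.26, 4.41], [0.16, 1.93], [-2.52, 2.52]. Speed limits (rad/s): [1.89, 1.89, 2.39, 2.39, 3.01, 3.01, 3.01].

## Interface

Orientations are given as [roll, pitch, yaw] about the fixed x, y, z axes, in that order (R = Rz(yaw) Ry(pitch) Rx(roll)).
In Python, from workcell import bot, vision, job_done gives the robot as it stands.
- The arm moves only by the tool arm_command, never from a script. Its arguments are lists of equal length, an entry for each row: "gripper": the finger opening in cm, from 0 to 8.54; "slide": the shift along the tool's x, y, z in cm, a list of three; "turn": the turn, a rotation vector about the tool's x, y, z in degrees, a list of three. A call has 1 to 5 rows; each row is the pose to reach, as a shift and turn from the pose commanded when the call began, along the tool's axes at that moment; what a row does not reach only later rows make up. A row lasts 1/8 s, in which the tool goes at most 62.5 mm and 10.7 degrees, less where a joint would pass 70% of its speed; a pose out of reach is approached as far as the arm can. A call with a gripper value outside its range is refused whole. The fingers move at their own pace and stop on an object; "force" is the grip in N (left out, the last holds). Time passes only in rows, so rows that repeat a pose let the fingers close. It gives the time, the measured TCP pose, the force and the opening at its end, in the units of the state.
- bot.observe(): the state, without advancing time (a new reading comes with each control period).
- vision.grab_frame(name): name is "scene" or "top" or "wrist"; returns the picture (400x640x3 uint8, blue, green, red); there is no depth.
- vision.camera_model(name): a dict with "mtx" (3x3 intrinsics, pixels), "T" (4x4, takes a point from camera to world coordinates). Camera axes: x right, y down, z forward; pixel columns grow to the right and rows downward; lengths in m; the calibration is good to about 2 mm. A picture is of the moment at which its call begins: read the wrist's pose just before it. camera_model takes no time and is no camera call; for the wrist camera it gives the pose at the moment of the call.
- job_done(): hands the job in, once; it reports no verdict.
The state is a dict: "clock": time; "qpos": joint angles; "qd": joint speeds; "joint_efforts": joint torques, N m; "position": TCP position; "tool_rot": TCP orientation; "force": force on the tool from outside, world axes, zero at the start; "moment": the same for the moment, N m; "grip_width": finger opening in m.
Only numpy, scipy, OpenCV 4.12 (cv2) and the standard library are available. Lean on these libraries where they do the work, as an engineer would, in place of code of your own. Each camera call takes 0.05 s, during which the arm holds its last target. There are 200 camera calls.

## Task

Take the blue stylus from its stand and slide its steel tip along the pink template's wavy front edge, from the green-dot end round the bulge and hollow to the yellow tab, touching every stretch of it with light pressure (a few newtons, never over 9), then push the tab about 20 mm along with the stylus. Put the stylus back upright and fully down in the stand's free hole. Touch the checker with nothing but the stylus and leave the red probe and other lab ware where they are.

Things in the scene. Friction and masses are not known exactly. Their poses are not given: they have to be found in the camera images.
- stylus: blue-handled probe, about 90 g, upright in either hole of the stand. Origin: lowest point of its ball tip, 5 mm above the table when home. Going up: steel ball 12 mm across, shank 8 mm across, collar 30 mm across from 60 to 66 mm (rests on the stand's top), blue square handle 16 x 16 mm from 66 to 132 mm, its faces along x and y; grasp it about 88 mm up.
- stylus_tip (a point): centre of the stylus's ball tip, 6 mm above the stylus's origin.
- red_probe: same shape as the stylus but with a red handle, in the other hole; leave it alone.
- stand: fixed white block 60 (x) x 150 (y) x 65 mm high with two square through holes 19 x 19 mm, 70 mm apart along its y. Origin: centre of its underside on the table. The stylus stands loosely in its hole, up to 3 mm off centre.
- stand_hole0 (a point): centre of the hole's mouth at y = +35 mm in the stand's frame, 65 mm above the table.
- stand_hole1 (a point): centre of the hole's mouth at y = -35 mm in the stand's frame, 65 mm above the table.
- gauge: fixed edge checker. Origin: centre of its underside on the table. Aluminium base 200 (x) x 260 (y) mm, top at 20 mm; white housing at its back, 70 mm high. On it the pink template; its traced edge looks to the checker's -x, a vertical wall from 34 to 64 mm above the table, y = +80 to -100 mm. Nominal shape: see the edge points. Steel on it has friction 0.5 to 0.7.
- edge_start (a point): nominal edge at the green dot (dot on the template's top): x = -30, y = +70 mm in the checker's frame, 49 mm above the table, the height to trace at. Edge straight at x = -30 mm wherever |y| > 60 mm. Bring the tip up to it from the front (-x), where the base is open. The ball's centre runs 6 mm in front of the edge. From y = +60 to -60 mm contact counts.
- edge_bulge (a point): nominal crest of the bulge: x = -39, y = +30 mm in the checker's frame, a raised cosine from y = +60 to 0 mm. The template is clamped with unreported play, different each time: up to 7 mm nearer or farther along x, and turned up to 0.05 rad about the upright line x = +30, y = 0 mm. These edge points do not show the play: find and follow the edge by feel.
- edge_hollow (a point): nominal bottom of the hollow: x = -21, y = -30 mm in the checker's frame, a raised cosine from y = 0 to -60 mm. The template rides on a spring slide along x: it gives back 1 mm for every 1.5 N of push, comes forward again when let go, and has a hard stop after 15 mm.
- tab (a joint): yellow finish tab: travel in m along the checker's -y, starts at 0 to 0.004, hard stop at 0.035, slides at about 1 N and stays where pushed. A bar 110 mm long along x crosses over the template's edge, 71 to 85 mm above the table, so the shank pushes it (22 to 36 mm above the ball's centre). Its post stands in front, x = -95 to -77 mm. 0.015 or more counts; aim at 0.02.
- tab_face (a point): on the face of the tab's bar towards the trace (checker's +y), x = -40 mm in the checker's frame, 78 mm above the table; at y = -75 mm with the tab at 0. Moves with the tab.
- beaker: glass beaker 70 mm wide, 95 mm high, bystander; origin under its centre.
- dish: low glass dish 90 mm wide, 18 mm high, bystander; origin under its centre.
- reagent: amber jar 64 mm wide, 130 mm high, bystander; origin under its centre.
- wash: white bottle with red cap 60 mm wide, 150 mm high, bystander; origin under its centre.
- weight: brass weight 44 mm wide, 45 mm high, bystander; origin under its centre.

How it is judged:
On the way, in this order (a step that is already met when the one before it is completed fails the run):
1. the blue stylus has been drawn out of its stand (height (world z) of stylus above 0.03 m), for 0.1 s.
2. the stylus tip slides in contact with the template's edge (over 0.4 N, for 0.4 s) along the first stretch after the green dot, y from +60 to +40 mm in the checker's frame (y of stylus_tip in the frame of gauge between 0.04 and 0.06 m and contact force between stylus and gauge above 0.4 N and z of stylus_tip in the frame of gauge between 0.034 and 0.062 m and x of stylus_tip in the frame of gauge below 0 m), for 0.4 s.
3. the stylus tip slides in contact with the template's edge (over 0.4 N, for 0.4 s) along the rise and crest of the bulge, y from +40 to +20 mm in the checker's frame (y of stylus_tip in the frame of gauge between 0.02 and 0.04 m and contact force between stylus and gauge above 0.4 N and z of stylus_tip in the frame of gauge between 0.034 and 0.062 m and x of stylus_tip in the frame of gauge below 0 m), for 0.4 s.
4. the stylus tip slides in contact with the template's edge (over 0.4 N, for 0.4 s) along the fall of the bulge, y from +20 to +0 mm in the checker's frame (y of stylus_tip in the frame of gauge between 0 and 0.02 m and contact force between stylus and gauge above 0.4 N and z of stylus_tip in the frame of gauge between 0.034 and 0.062 m and x of stylus_tip in the frame of gauge below 0 m), for 0.4 s.
5. the stylus tip slides in contact with the template's edge (over 0.4 N, for 0.4 s) along the way into the hollow, y from +0 to -20 mm in the checker's frame (y of stylus_tip in the frame of gauge between -0.02 and 0 m and contact force between stylus and gauge above 0.4 N and z of stylus_tip in the frame of gauge between 0.034 and 0.062 m and x of stylus_tip in the frame of gauge below 0 m), for 0.4 s.
6. the stylus tip slides in contact with the template's edge (over 0.4 N, for 0.4 s) along the bottom and rise of the hollow, y from -20 to -40 mm in the checker's frame (y of stylus_tip in the frame of gauge between -0.04 and -0.02 m and contact force between stylus and gauge above 0.4 N and z of stylus_tip in the frame of gauge between 0.034 and 0.062 m and x of stylus_tip in the frame of gauge below 0 m), for 0.4 s.
7. the stylus tip slides in contact with the template's edge (over 0.4 N, for 0.4 s) along the last stretch before the tab, y from -40 to -60 mm in the checker's frame (y of stylus_tip in the frame of gauge between -0.06 and -0.04 m and contact force between stylus and gauge above 0.4 N and z of stylus_tip in the frame of gauge between 0.034 and 0.062 m and x of stylus_tip in the frame of gauge below 0 m), for 0.4 s.
8. the yellow tab has been pushed along by at least 15 mm (value of joint tab above 0.015 m), for 0.1 s.
At the end, for the whole second after the job is handed in: the blue stylus stands at rest in a hole of the stand, its axis within 8 mm of the hole's centre, its origin less than 9 mm above the table (collar down on the block), upright within 0.08 rad; the yellow tab stands 0.015 m or more along ((horizontal distance between stylus and stand_hole0 below 0.008 m or horizontal distance between stylus and stand_hole1 below 0.008 m) and height (world z) of stylus below 0.009 m and angle between stylus's own z axis and vertical below 0.08 rad and linear speed of stylus below 0.02 m/s and value of joint tab above 0.015 m); the robot touches nothing.
It fails at once if the stylus presses on the checker with more than 9 N (contact force between stylus and gauge above 9 N).
It fails at once if the robot itself touches the checker (over 1 N) (contact force between any of the fingers, the arm and gauge above 1 N).
It fails at once if the red probe is moved by more than 12 mm (distance of red_probe from where it was at the start of the episode above 0.012 m).
It fails at once if the beaker, dish, jar, bottle or weight is moved by more than 30 mm (distance of any of beaker, dish, reagent, wash, weight from where it was at the start of the episode above 0.03 m).
It also fails if it takes over 72 s, if anything falls off the work surface, if the arm or the gripper's body presses on something with over 40 N, if the wrist force passes 120 N, or if a joint passes its speed limit or range.

## Working session

There is one attempt and no reset: what is moved stays moved. The work goes in short steps, Python scripts to look and compute and a tool call to move; the robot and the scene stay as the last step left them, time stands still between calls to the robot, and variables do not carry over. Pictures are saved under pics/ and viewed, about 8 in all and at most 12, crops included, and the job is handed in when it is done.

Besides the shell and the picture viewer there is one more tool, called after "Request:" in YAML: its name, and indented under it one key for each argument. arm_command: Moves the arm, as the interface text tells. Its arguments: {"type":"object","properties":{"gripper":{"type":"array","items":{"type":"number"}},"slide":{"type":"array","items":{"type":"array","items":{"type":"number"}}},"turn":{"type":"array","items":{"type":"array","items":{"type":"number"}}},"force":{"type":"number"}},"required":["gripper","slide","turn"]}

```bash
mkdir -p pics; ls; python3 - <<'E'
from workcell import bot, vision
import cv2,numpy as np
print(bot.observe())
for n in("scene","top"):
    im=vision.grab_frame(n); cv2.imwrite(f"pics/{n}0.png",im)
    m=vision.camera_model(n); print(n,m["mtx"].tolist(),np.round(m["T"],4).tolist())
E
```

```text
pics
{'clock': 0.0, 'qpos': array([ 1.07781305,  0.52198951, -0.03634992,  1.59997618,  0.02115493,
        1.02109982, -0.11278323]), 'qd': array([-5.39577650e-04,  1.32124253e-03,  2.95014381e-04,  1.11651802e-03,
        1.59211848e-06, -1.72858597e-03,  1.57392046e-03]), 'joint_efforts': array([-1.87905830e-04, -9.27124929e+01,  1.97944544e+00, -3.69933772e+01,
        1.77636155e-02,  8.20868416e-03, -1.24265425e-04]), 'position': array([ 0.25629602, -0.56967852,  0.23075213]), 'tool_rot': array([-3.14050239e+00,  2.76603627e-05,  4.22785464e-01]), 'force': array([ 0.42406768, -0.26027133,  0.47801003]), 'moment': array([-0.02426825,  0.01417151, -0.02394636]), 'grip_width': 0.08544579620387067}
scene [[441.92053800609375, 0.0, 313.84228607620497], [0.0, 441.92053800609375, 197.99166495162225], [0.0, 0.0, 1.0]] [[0.8071, 0.4221, -0.4127, 1.0981], [0.5902, -0.56, 0.5815, -0.6844], [0.0144, -0.7129, -0.7011, 0.9382], [0.0, 0.0, 0.0, 1.0]]
top [[470.6050718034334, 0.0, 325.8714163670743], [0.0, 470.6050718034334, 191.62098529708237], [0.0, 0.0, 1.0]] [[-0.0212, -0.9809, 0.1931, 0.34], [-0.9996, 0.0245, 0.0149, 0.003], [-0.0194, -0.1927, -0.9811, 1.3525], [0.0, 0.0, 0.0, 1.0]]
```

View pics/top0.png

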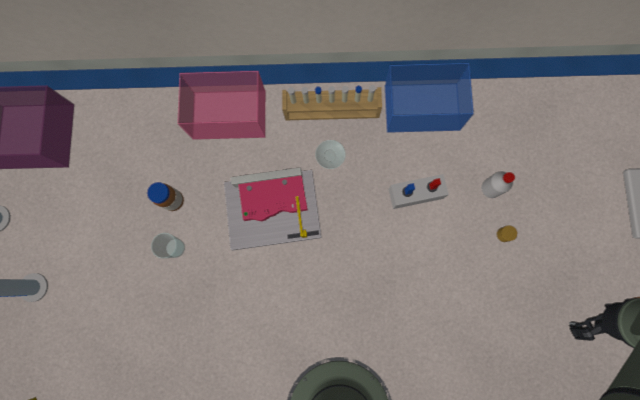

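View pics/scene0.png

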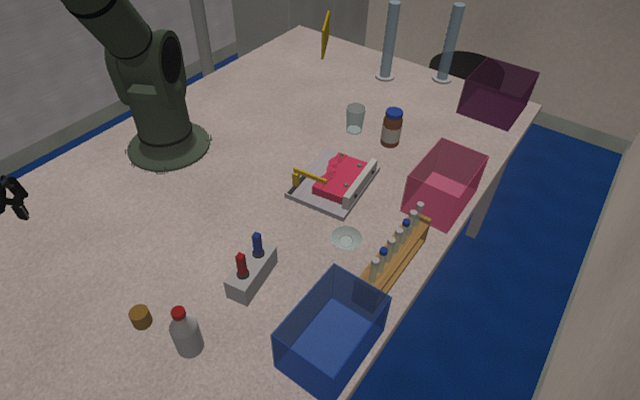

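Top: gauge around (273,210), with the wavy edge facing the robot and the tab at (302,218). Stand at (418,192), blue stylus at (408,189), red probe at (434,185). I'll zoom in and cast rays.

```bash
cat > h.py <<'E'
from workcell import bot, vision
import cv2,numpy as np
def ray(n,px,m=None):
    m=m or vision.camera_model(n); d=m["T"][:3,:3]@np.linalg.solve(m["mtx"],[px[0],px[1],1]); return m["T"][:3,3],d
def onz(n,px,z,m=None):
    o,d=ray(n,px,m); return o+d*(z-o[2])/d[2]
def proj(n,P,m=None):
    m=m or vision.camera_model(n); p=m["mtx"]@(m["T"][:3,:3].T@(np.array(P)-m["T"][:3,3])); return p[:2]/p[2]
E
python3 - <<'E'
from h import *
a=cv2.imread("pics/top0.png")
A=cv2.resize(a[160:255,220:330],None,fx=7,fy=6.0,interpolation=cv2.INTER_CUBIC)
cv2.imwrite("pics/c1.png",cv2.resize(a[155:255,220:330],None,fx=6,fy=6,interpolation=cv2.INTER_CUBIC))
hsv=cv2.cvtColor(a,cv2.COLOR_BGR2HSV)
H,S,V=cv2.split(hsv)
def blob(m,box):
    x0,y0,x1,y1=box; q=np.zeros_like(m,np.uint8); q[y0:y1,x0:x1]=m[y0:y1,x0:x1]
    c=max(cv2.findContours(q,0,1)[0],key=cv2.contourArea); return c
st=blob(((S<40)&(V>120)).astype(np.uint8),(380,165,460,215))
print("stand",cv2.minAreaRect(st),cv2.boxPoints(cv2.minAreaRect(st)))
b=blob(((H>100)&(H<130)&(S>120)).astype(np.uint8),(380,165,460,215));print("blue",b[:,0].min(0),b[:,0].max(0),b[:,0].mean(0))
g=blob(((S<45)&(V>110)).astype(np.uint8),(215,155,330,255));print("gauge",cv2.contourArea(g),cv2.minAreaRect(g))
pk=blob(((H>160)&(S>120)).astype(np.uint8),(215,155,330,255));print("pink",cv2.minAreaRect(pk))
print(a[190,410],a[200,420],a[240,250],a[150,250])
cv2.imwrite("pics/c2.png",cv2.resize(a[165:220,380:460],None,fx=8,fy=8,interpolation=cv2.INTER_CUBIC))
E
```

```text
stand ((419.5, 189.5), (49.0, 79.0), 90.0) [[380. 165.]
 [459. 165.]
 [459. 214.]
 [380. 214.]]
blue [405 184] [414 194] [409.14814815 188.74074074]
gauge 11286.0 ((272.0, 204.5), (99.0, 114.0), 90.0)
pink ((272.61993408203125, 198.83999633789062), (39.17371368408203, 64.34672546386719), 81.8698959350586)
[86 45 18] [117 118 120] [134 133 137] [132 138 147]
```

View pics/c1.png

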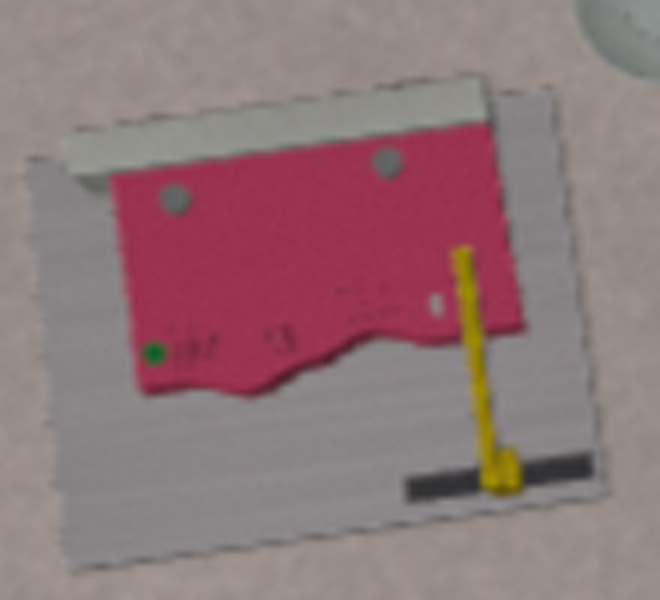

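View pics/c2.png

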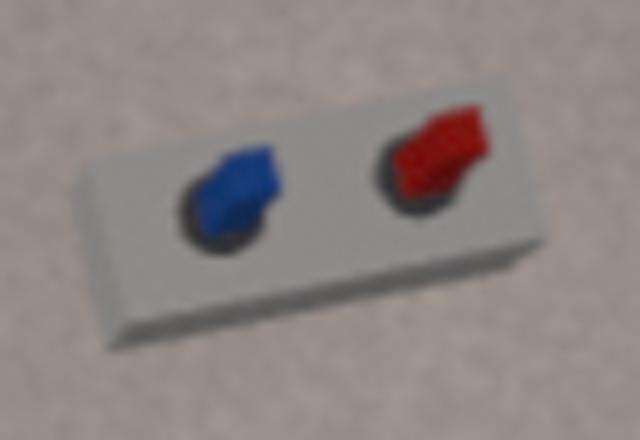

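Crop 1: base corners at about (28,160), (550,90), (608,495), (72,572). Green dot at (154,353). Crop 2: stand top corners at about (85,165), (507,80), (545,240), (115,335). Collars at (222,215) for blue and (425,175) for red.

```bash
python3 - <<'E'
from h import *
def cr(p,s,o): return ((p[0]+.5)/s-.5+o[0],(p[1]+.5)/s-.5+o[1])
def rep(name,pts,s,o,z,n="top"):
    P=np.array([onz(n,cr(p,s,o),z) for p in pts]); print(name,np.round(P,4).tolist()); return P
G=rep("gauge",[(28,160),(550,90),(608,495),(72,572)],6,(220,155),.02)
print("c",G.mean(0), "edges",np.linalg.norm(np.diff(G[[0,1,2,3,0]],axis=0),axis=1))
x=(G[0]+G[1]-G[2]-G[3]); y=(G[0]+G[3]-G[1]-G[2]); print("yaw",np.arctan2(x[1],x[0]),np.arctan2(-y[0],y[1]))
S=rep("stand",[(85,165),(507,80),(545,240),(115,335)],8,(380,165),.065)
print("c",S.mean(0), "edges",np.linalg.norm(np.diff(S[[0,1,2,3,0]],axis=0),axis=1))
x=(S[0]+S[1]-S[2]-S[3]); y=(S[0]+S[3]-S[1]-S[2]); print("yaw",np.arctan2(x[1],x[0]),np.arctan2(-y[0],y[1]))
rep("collar",[(222,215),(425,175)],8,(380,165),.071)
rep("handletop",[(247,160),(457,125)],8,(380,165),.13)
rep("dot",[(154,353)],6,(220,155),.064)
rep("edge",[(140,392),(190,385),(252,393),(318,362),(372,332),(425,343)],6,(220,155),.064)
rep("bar",[(462,248),(485,440)],6,(220,155),.085)
print("other",onz("top",(331,154),0),onz("top",(170,246),0),onz("top",(172,203),0),onz("top",(492,188),0),onz("top",(507,237),0))
print("wrist T",np.round(vision.camera_model("wrist")["T"],3).tolist(),vision.camera_model("wrist")["mtx"].tolist())
E
```

```text
gauge [[0.6404, 0.3184, 0.02], [0.6687, 0.0645, 0.02], [0.4714, 0.0401, 0.02], [0.4409, 0.2935, 0.02]]
c [0.55534569 0.17914455 0.02      ] edges [0.25549586 0.19888513 0.25522586 0.20103949]
yaw 0.12369611564234165 0.11544089000084598
stand [[0.6072, -0.1571, 0.065], [0.6338, -0.3056, 0.065], [0.5766, -0.3147, 0.065], [0.547, -0.1646, 0.065]]
c [ 0.59113782 -0.23549453  0.065     ] edges [0.15081201 0.05787131 0.1530434  0.06068164]
yaw 0.1410682569357114 0.18632403900644495
collar [[0.5871, -0.2028, 0.071], [0.5994, -0.2735, 0.071]]
handletop [[0.594, -0.2025, 0.13], [0.6041, -0.2725, 0.13]]
dot [[0.5375, 0.2476, 0.064]]
edge [[0.5195, 0.2539, 0.064], [0.5222, 0.2308, 0.064], [0.5178, 0.2021, 0.064], [0.5315, 0.1716, 0.064], [0.5449, 0.1466, 0.064], [0.5392, 0.1221, 0.064]]
bar [[0.5794, 0.1029, 0.085], [0.491, 0.0933, 0.085]]
other [0.71984249 0.00592751 0.        ] [0.45766838 0.47627772 0.        ] [0.58342621 0.47578854 0.        ] [ 0.60482998 -0.46058145  0.        ] [ 0.46132009 -0.49042123  0.        ]
wrist T [[0.411, -0.869, -0.276, 0.326], [-0.912, -0.392, -0.123, -0.538], [-0.002, 0.302, -0.953, 0.374], [0.0, 0.0, 0.0, 1.0]] [[338.4953815484711, 0.0, 319.6878133137321], [0.0, 338.4953815484711, 198.16234562616296], [0.0, 0.0, 1.0]]
```

Request:
arm_command:
  gripper: [8.5, 8.5, 8.5, 8.5, 8.5]
  slide:
    - [5, -2.2, -1]
    - [10.5, -4.6, -2]
    - [16, -7, -2]
    - [21.5, -9.5, -2]
    - [27, -12, -2]
  turn:
    - [0, 0, -9]
    - [0, 0, -18]
    - [0, 0, -27]
    - [0, 0, -36]
    - [0, 0, -45]

```text
clock: 0.72
position: [0.4544, -0.3481, 0.2513]
tool_rot: [-3.141, 0.0, 1.213]
force: [1.1, -0.6, -0.5]
grip_width: 0.0849
```

```bash
cat >> h.py <<'E'
from scipy.spatial.transform import Rotation as R
def to(P,yaw):
    "slide (cm), turn (deg) from the measured pose to TCP P, pointing down with yaw"
    s=bot.observe(); A=R.from_euler("xyz",s["tool_rot"]); B=R.from_euler("xyz",[np.pi,0,yaw])
    print("clock",s["clock"],"pos",np.round(s["position"],4),"rot",np.round(s["tool_rot"],4),"F",np.round(s["force"],2))
    print("slide cm",np.round(A.inv().apply(np.array(P)-s["position"])*100,2),"turn deg",np.round((A.inv()*B).as_rotvec(degrees=True),2))
E
python3 -c "
from h import *
to([.587,-.203,.25],1.743)"
```

```text
clock 0.725 pos [ 0.4544 -0.3481  0.2513] rot [-3.1415e+00  1.0000e-04  1.2132e+00] F [ 1.11 -0.62 -0.51]
slide cm [18.24  7.34  0.12] turn deg [-1.000e-02  0.000e+00 -3.036e+01]
```

Request:
arm_command:
  gripper: [8.5, 8.5, 8.5, 8.5, 8.5]
  slide:
    - [5.5, 2.2, 0]
    - [11, 4.4, 0]
    - [15.5, 6.2, 0]
    - [18.2, 7.3, 0]
    - [18.2, 7.3, 0]
  turn:
    - [0, 0, -9]
    - [0, 0, -18]
    - [0, 0, -26]
    - [0, 0, -30.4]
    - [0, 0, -30.4]

```text
clock: 1.35
position: [0.5871, -0.2039, 0.2508]
tool_rot: [-3.141, -0.001, 1.742]
force: [0.8, -1.5, -1.0]
grip_width: 0.0846
```

```bash
python3 - <<'E'
from h import *
m=vision.camera_model("wrist"); np.savez("w1.npz",mtx=m["mtx"],T=m["T"])
im=vision.grab_frame("wrist"); cv2.imwrite("pics/w1.png",im)
to([.587,-.203,.25],1.743)
hsv=cv2.cvtColor(im,cv2.COLOR_BGR2HSV); H,S,V=cv2.split(hsv)
for nm,mk in(("blue",(H>100)&(H<130)&(S>120)),("red",((H>170)|(H<8))&(S>140))):
    for c in sorted(cv2.findContours(mk.astype(np.uint8),0,1)[0],key=cv2.contourArea)[-2:]:
        if cv2.contourArea(c)>50: print(nm,cv2.contourArea(c),cv2.boundingRect(c),cv2.approxPolyDP(c,3,True)[:,0].tolist())
E
```

```text
clock 1.4 pos [ 0.5861 -0.2056  0.2508] rot [-3.1407e+00 -2.0000e-04  1.7383e+00] F [-1.1  -1.19 -0.28]
slide cm [0.24 0.13 0.08] turn deg [-0.05 -0.01 -0.27]
blue 635.0 (312, 167, 21, 37) [[314, 167], [313, 203], [331, 202], [330, 168]]
blue 14490.0 (455, 155, 185, 176) [[493, 155], [455, 273], [487, 310], [503, 316], [512, 328], [538, 328], [524, 323], [580, 190], [604, 195], [548, 323], [605, 196], [639, 200], [639, 184]]
red 746.0 (314, 234, 18, 47) [[314, 234], [314, 280], [331, 280], [329, 234]]
```

View pics/w1.png

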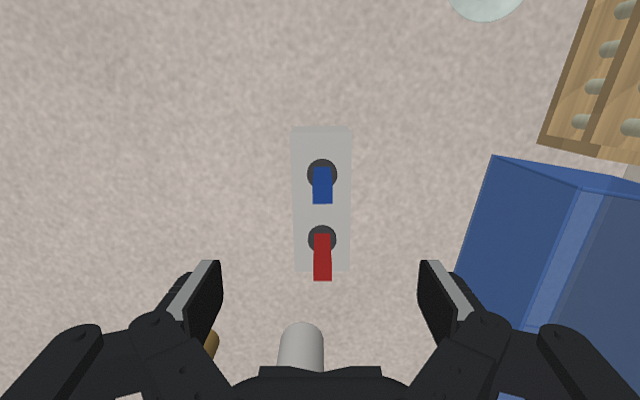

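The wrist view shows the blue collar at about (322,173), the handle top's far edge at row 203, and the handle and stand edges parallel to the image columns. That means the tool yaw already matches the stylus and stand.

```bash
python3 - <<'E'
from h import *
m=dict(np.load("w1.npz")); 
im=cv2.imread("pics/w1.png"); V=im.max(2)
for r in ((150,200),(222,245)):
    mk=np.zeros_like(V); mk[r[0]:r[1],295:350]=(V[r[0]:r[1],295:350]<85)
    c=max(cv2.findContours(mk,0,1)[0],key=cv2.contourArea); print(cv2.boundingRect(c),cv2.minEnclosingCircle(c))
y=.17
ex=np.array([-np.sin(y),np.cos(y),0])
for z,p in((.071,(322,174)),(.071,(322,240))): print("collar",onz("wrist",p,z,m))
for p in((322,203.5),(322.5,281)): print("handle top c",onz("wrist",p,.137,m)+.008*ex)
C=np.array([onz("wrist",p,.065,m) for p in((291,127),(351,127),(351,272),(294,272))]); print("stand",C.round(4).tolist(),C.mean(0)); d=C[0]-C[3]+C[1]-C[2]; print(np.arctan2(-d[0],d[1]))
print("fingers mid px", proj("wrist",[.5871,-.2039,.2508],m))
E
```

```text
(307, 159, 30, 26) ((321.6546630859375, 173.50424194335938), 15.033419609069824)
(308, 225, 28, 20) ((321.65185546875, 238.39971923828125), 14.118728637695312)
collar [ 0.58883358 -0.20326283  0.071     ]
collar [ 0.60100062 -0.27269611  0.071     ]
handle top c [ 0.58854251 -0.20378152  0.137     ]
handle top c [ 0.60113419 -0.27313798  0.137     ]
stand [[0.552, -0.1643, 0.065], [0.6085, -0.1545, 0.065], [0.6394, -0.3076, 0.065], [0.5779, -0.3183, 0.065]] [ 0.59443316 -0.23619504  0.065     ]
0.1831016530584412
fingers mid px [320.4829943  263.23712018]
```

Request:
arm_command:
  gripper: [4.5, 4.5, 4.5, 4.5, 4.5]
  slide:
    - [0.1, 0.2, 2]
    - [0.1, 0.2, 7]
    - [0.1, 0.2, 12]
    - [0.1, 0.2, 16.5]
    - [0.1, 0.2, 17.7]
  turn:
    - [0, 0, 0]
    - [0, 0, 0]
    - [0, 0, 0]
    - [0, 0, 0]
    - [0, 0, 0]
  force: 60

```text
clock: 2.02
position: [0.586, -0.2054, 0.0721]
tool_rot: [-3.138, -0.001, 1.736]
force: [0.9, 0.3, 0.8]
grip_width: 0.0451
```

```bash
python3 -c "
from h import *
to([.5887,-.2035,.074],1.742); cv2.imwrite('pics/w2.png',vision.grab_frame('wrist'));to([.5887,-.2035,.074],1.742)"
```

```text
clock 2.025 pos [ 0.586  -0.2054  0.0721] rot [-3.1377e+00 -1.0000e-03  1.7363e+00] F [0.88 0.34 0.83]
slide cm [ 0.14  0.3  -0.19] turn deg [-0.22 -0.06 -0.33]
clock 2.075 pos [ 0.5865 -0.2052  0.0723] rot [-3.1385e+00 -8.0000e-04  1.7366e+00] F [-1.12  0.87 -0.9 ]
slide cm [ 0.13  0.25 -0.17] turn deg [-0.17 -0.05 -0.31]
```

View pics/w2.png

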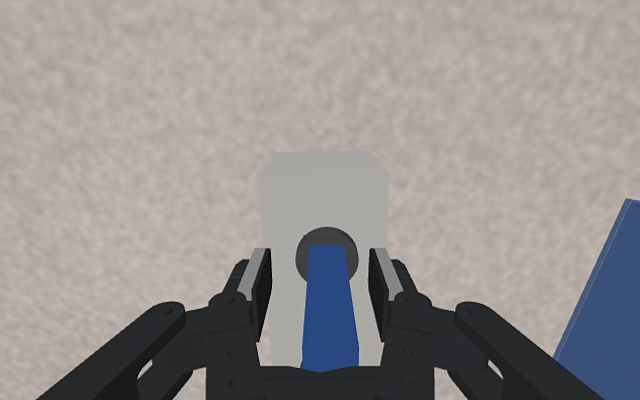

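The handle stands between the pads, about 2 mm off centre. I'll correct that, then close.

Request:
arm_command:
  gripper: [4.5, 1, 1, 1, 1]
  slide:
    - [0.1, 0.25, -0.15]
    - [0.1, 0.25, -0.15]
    - [0.1, 0.25, -0.15]
    - [0.1, 0.25, -0.15]
    - [0.1, 0.25, -0.15]
  turn:
    - [0, 0, -0.3]
    - [0, 0, -0.3]
    - [0, 0, -0.3]
    - [0, 0, -0.3]
    - [0, 0, -0.3]
  force: 80

```text
clock: 2.7
position: [0.5911, -0.2031, 0.0775]
tool_rot: [3.14, 0.001, 1.744]
force: [-2.7, 1.1, 11.7]
grip_width: 0.0149
```

Request:
arm_command:
  gripper: [1, 1, 1]
  slide:
    - [0, 0, 0]
    - [0, 0, 0]
    - [0, 0, -0.5]
  turn:
    - [0, 0, 0]
    - [0, 0, 0]
    - [0, 0, 0]

```text
clock: 3.08
position: [0.5904, -0.2029, 0.0815]
tool_rot: [3.141, 0.0, 1.744]
force: [0.6, -0.5, -0.4]
grip_width: 0.0152
```

```bash
python3 -c "
from h import *
to([.5887,-.2035,.074],1.742);print(bot.observe()['grip_width'])"
```

```text
clock 3.075 pos [ 0.5904 -0.2029  0.0815] rot [3.1412e+00 4.0000e-04 1.7438e+00] F [ 0.59 -0.45 -0.43]
slide cm [-0.03 -0.18  0.75] turn deg [0.02 0.02 0.1 ]
0.01522572980818897
```

Request:
arm_command:
  gripper: [1, 1, 1, 1, 1]
  slide:
    - [0, 0, -3]
    - [0, 0, -7]
    - [0, 0, -11]
    - [3, -0.2, -13]
    - [7, -0.5, -13]
  turn:
    - [0, 0, 0]
    - [0, 0, 0]
    - [0, 0, 0]
    - [0, 0, 0.5]
    - [0, 0, 1]

```text
clock: 3.7
position: [0.5738, -0.1347, 0.2129]
tool_rot: [3.139, 0.001, 1.724]
force: [1.2, 0.7, -1.6]
grip_width: 0.0151
```

Request:
arm_command:
  gripper: [1, 1, 1, 1, 1]
  slide:
    - [5, -0.3, 0]
    - [11, -0.7, 0]
    - [17, -1, 0]
    - [22.5, -1.4, 0]
    - [26, -1.6, 0]
  turn:
    - [0, 0, 0.5]
    - [0, 0, 1]
    - [0, 0, 1.5]
    - [0, 0, 2]
    - [0, 0, 2]

```text
clock: 4.32
position: [0.5164, 0.1223, 0.2116]
tool_rot: [3.141, -0.0, 1.694]
force: [1.4, -0.2, -1.7]
grip_width: 0.015
```

Request:
arm_command:
  gripper: [1, 1, 1]
  slide:
    - [0, 0, 0]
    - [0, 0, 0]
    - [0, 0, 0]
  turn:
    - [0, 0, 0]
    - [0, 0, 0]
    - [0, 0, 0]

```text
clock: 4.7
position: [0.5175, 0.1185, 0.2109]
tool_rot: [3.142, 0.0, 1.69]
force: [-0.3, -0.2, -1.2]
grip_width: 0.015
```

```bash
python3 - <<'E'
from h import *
to([.4859,.2372,.20],1.690)
m=vision.camera_model("wrist"); np.savez("w3.npz",mtx=m["mtx"],T=m["T"])
im=vision.grab_frame("wrist"); cv2.imwrite("pics/w3.png",im)
s=vision.grab_frame("scene"); cv2.imwrite("pics/s3.png",s)
p=proj("scene",bot.observe()["position"]); print("tcp px",p)
x,y=p.astype(int); c=s[y-40:y+60,x-60:x+60]
cv2.imwrite("pics/ws3.png",np.vstack([im,cv2.resize(c,None,fx=2,fy=2)]) if 0 else im)
cv2.imwrite("pics/s3c.png",cv2.resize(c,None,fx=5,fy=5,interpolation=cv2.INTER_CUBIC)); print(x-60,y-40)
E
```

```text
clock 4.7 pos [0.5175 0.1185 0.2109] rot [3.1415e+00 4.0000e-04 1.6899e+00] F [-0.27 -0.16 -1.25]
slide cm [12.16 -1.73  1.08] turn deg [ 0.    0.02 -0.01]
tcp px [311.97680951 133.95494328]
251 93
```

View pics/w3.png

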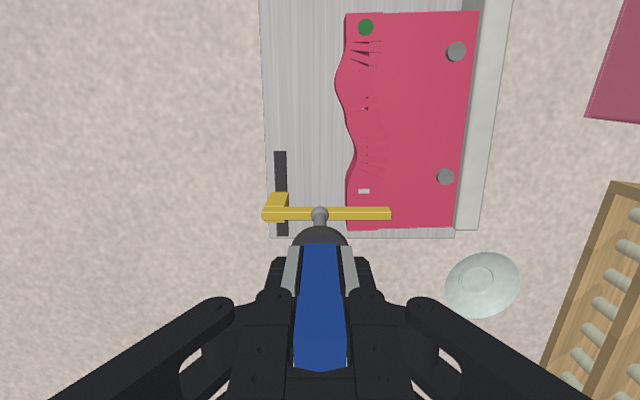

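View pics/s3c.png

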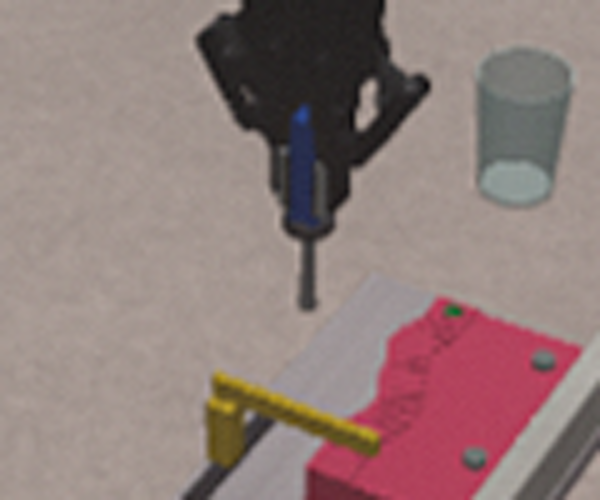

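The wrist view shows the ball tip at (319.5,214), the base's front edge from (259,0) to (271,237), and the full template edge from (345,15) to (346,225). The scene crop has the ball at (307,303). The stylus is held straight. Now I'll measure the edge profile.

```bash
python3 - <<'E'
from h import *
m=dict(np.load("w3.npz")); im=cv2.imread("pics/w3.png")
o1,d1=ray("wrist",(319.5,214.5),m); o2,d2=ray("scene",(312.0,153.2))
A=np.stack([d1,-d2],1); t=np.linalg.lstsq(A,o2-o1,rcond=None)[0]
p1,p2=o1+d1*t[0],o2+d2*t[1]; print("ball",p1,p2,"tcp off",(p1+p2)/2-bot.observe()["position"])
for z in(.02,): 
    F=[onz("wrist",p,z,m) for p in((258.5,0),(264.5,120),(270.5,236))]; print("front",np.round(F,4).tolist(),np.arctan2(F[0][1]-F[2][1],F[0][0]-F[2][0])-np.pi/2)
    B=[onz("wrist",p,z,m) for p in((270.5,237.5),(455,237))]; print("right",np.round(B,4).tolist())
Hs=cv2.cvtColor(im,cv2.COLOR_BGR2HSV)
pk=((Hs[...,0]>160)&(Hs[...,1]>110)).astype(np.uint8)
th=.119; c=np.array([.5553,.1791]); Rm=np.array([[np.cos(th),-np.sin(th)],[np.sin(th),np.cos(th)]])
# nominal top-face wrist edge: leftmost pink column per row, front face not visible if camera is above/right
for r in list(range(14,206,8)):
    q=np.where(pk[r,320:420])[0]
    if len(q):
        P=onz("wrist",(320+q[0]-.5,r),.064,m); g=Rm.T@(P[:2]-c)*1000
        y=g[1]; nom=-30-(4.5*(1-np.cos(2*np.pi*y/60)) if 0<y<60 else 0)+(4.5*(1-np.cos(2*np.pi*y/60)) if -60<y<0 else 0)
        print(r,320+q[0],g.round(1),"nom",round(nom,1),"d",round(g[0]-nom,1))
for n,p,z in(("dot",(366,27),.064),("bar face L",(290,206.5),.085),("bar face R",(390,206.5),.085)): print(n,(Rm.T@(onz("wrist",p,z,m)[:2]-c)*1000).round(1))
E
```

```text
ball [0.51706611 0.11811396 0.14386795] [0.51839633 0.11885974 0.14365131] tcp off [ 0.00029158 -0.00026944 -0.06707273]
front [[0.4458, 0.2643, 0.02], [0.4582, 0.1626, 0.02], [0.4732, 0.0418, 0.02]] 0.12269242183565421
right [[0.4733, 0.04, 0.02], [0.6701, 0.0643, 0.02]]
14 346 [-25.4  78.2] nom -30 d 4.6
22 344 [-26.8  72.6] nom -30 d 3.2
30 344 [-26.7  67. ] nom -30 d 3.3
38 344 [-26.6  61.4] nom -30 d 3.4
46 344 [-26.4  55.6] nom -30.5 d 4.0
54 343 [-27.1  49.8] nom -32.3 d 5.2
62 340 [-29.4  43.9] nom -35.0 d 5.6
70 337 [-31.7  37.9] nom -37.5 d 5.9
78 335 [-33.2  31.9] nom -38.9 d 5.7
86 335 [-33.1  25.7] nom -38.6 d 5.5
94 337 [-31.4  19.5] nom -36.6 d 5.2
102 341 [-28.   13.2] nom -33.7 d 5.7
110 344 [-25.4   6.8] nom -31.1 d 5.7
118 345 [-24.4   0.3] nom -30.0 d 5.6
126 347 [-22.6  -6.2] nom -29.1 d 6.5
134 350 [-19.8 -12.9] nom -26.5 d 6.6
142 353 [-17.1 -19.6] nom -23.4 d 6.3
150 355 [-15.2 -26.5] nom -21.3 d 6.1
158 353 [-16.7 -33.5] nom -21.3 d 4.6
166 350 [-19.1 -40.5] nom -23.5 d 4.4
174 346 [-22.4 -47.7] nom -26.8 d 4.3
182 345 [-23.1 -55. ] nom -29.4 d 6.3
190 346 [-22.1 -62.3] nom -30 d 7.9
198 346 [-21.9 -69.8] nom -30 d 8.1
dot [-9.3 69.2]
bar face L [-70.  -70.7]
bar face R [ 14.  -70.6]
```

```bash
cat >> h.py <<'E'
from scipy.optimize import least_squares
th=.120; C=np.array([.5560,.1796]); RM=np.array([[np.cos(th),-np.sin(th)],[np.sin(th),np.cos(th)]])
def g2w(g): return C+RM@(np.array(g)/1000)
def w2g(w): return RM.T@(np.array(w)[:2]-C)*1000
Y=np.linspace(95,-100,2000)
def nom(y): return -30-np.where(np.abs(y)<60,4.5*(1-np.cos(2*np.pi*y/60))*np.sign(y),0)
def curve(dx,phi,off=0):
    X=nom(Y)-30; x=30+dx+X*np.cos(phi)-Y*np.sin(phi); y=X*np.sin(phi)+Y*np.cos(phi)
    tx,ty=np.gradient(x),np.gradient(y); n=np.hypot(tx,ty)
    return x+off*ty/n, y-off*tx/n          # off>0: towards -x
def xat(yq,dx,phi,off=0):
    x,y=curve(dx,phi,off); i=np.argsort(y); return np.interp(yq,y[i],x[i])
E
python3 - <<'E'
from h import *
m=dict(np.load("w3.npz")); im=cv2.imread("pics/w3.png")
Hs=cv2.cvtColor(im,cv2.COLOR_BGR2HSV); pk=((Hs[...,0]>160)&(Hs[...,1]>110))
G=np.array([w2g(onz("wrist",(320+np.where(pk[r,320:420])[0][0]-.5,r),.064,m)) for r in range(24,200,2)])
f=least_squares(lambda q:xat(G[:,1],*q)-G[:,0],[5,.03],loss="soft_l1"); print(f.x,np.abs(f.fun).max(),f.fun.std())
np.save("fit.npy",f.x)
for y in range(70,-80,-5): print(y,np.round(xat(y,*f.x,6),1),end="; ")
print(); p=w2g(bot.observe()["position"]); print("now g",p)
to([*g2w([-60,66]),.2109],th+np.pi/2)
E
```

```text
[4.99169294 0.01364879] 2.807008042514216 1.0801144030579757
70 -32.0; 65 -31.9; 60 -31.8; 55 -32.3; 50 -34.1; 45 -36.3; 40 -38.4; 35 -39.8; 30 -40.4; 25 -40.1; 20 -38.8; 15 -36.8; 10 -34.4; 5 -32.2; 0 -31.0; -5 -30.6; -10 -29.3; -15 -27.3; -20 -24.9; -25 -22.7; -30 -21.6; -35 -22.1; -40 -23.9; -45 -26.1; -50 -28.2; -55 -29.6; -60 -30.2; -65 -30.1; -70 -30.1; -75 -30.0; 
now g [-45.56678766 -55.7900131 ]
clock 4.8 pos [0.5174 0.1188 0.2108] rot [3.1416e+00 2.0000e-04 1.6901e+00] F [-0.2   0.11 -1.52]
slide cm [ 1.218e+01 -1.450e+00 -1.000e-02] turn deg [ 0.    0.01 -0.04]
```

```bash
python3 - <<'E'
from h import *
m=dict(np.load("w3.npz")); im=cv2.imread("pics/w3.png")
Hs=cv2.cvtColor(im,cv2.COLOR_BGR2HSV); pk=((Hs[...,0]>160)&(Hs[...,1]>110))
for r in (60,150): print(im[r,330:362:2].tolist())
for z in (.034,.064):
  G=np.array([w2g(onz("wrist",(320+np.where(pk[r,320:420])[0][0]-.5,r),z,m)) for r in range(24,204,2)])
  f=least_squares(lambda q:xat(G[:,1]-q[2],*q[:2])-G[:,0],[5,.03,0],loss="soft_l1"); print(z,f.x,np.abs(f.fun).max(),f.fun.std())
  print([(int(a),round(float(b),1)) for a,b in zip(G[::6,1],f.fun[::6])])
E
```

```text
[[175, 174, 179], [176, 176, 181], [179, 179, 183], [183, 183, 188], [179, 179, 182], [158, 152, 177], [107, 79, 193], [111, 84, 193], [112, 86, 195], [112, 86, 194], [113, 87, 197], [106, 81, 184], [82, 63, 143], [84, 63, 144], [100, 77, 177], [113, 86, 199]]
[[176, 176, 180], [174, 173, 178], [180, 180, 183], [178, 179, 183], [179, 179, 183], [181, 181, 185], [173, 174, 178], [181, 182, 185], [174, 173, 179], [180, 180, 185], [174, 175, 178], [177, 179, 180], [94, 87, 127], [78, 57, 137], [108, 82, 193], [107, 80, 189]]
0.034 [6.92789359 0.03285964 0.69534101] 0.6588906829097994 0.28461129631024806
[(75, -0.0), (66, 0.1), (57, 0.2), (47, 0.2), (37, -0.5), (27, -0.3), (17, -0.1), (6, 0.2), (-4, 0.2), (-15, 0.4), (-26, 0.2), (-37, -0.3), (-49, -0.3), (-61, 0.6), (-73, -0.2)]
0.064 [4.87585498 0.01971228 1.81387552] 2.385011742457003 0.9907240512485652
[(70, 1.0), (62, 1.0), (53, -0.1), (45, -1.4), (36, -1.7), (26, -0.5), (17, 0.4), (8, 0.4), (-1, 0.2), (-11, -0.1), (-21, -0.0), (-32, 1.0), (-42, 1.7), (-53, 0.7), (-64, -1.0)]
```

Request:
arm_command:
  gripper: [1, 1, 1, 1, 1]
  slide:
    - [5, -0.8, 0]
    - [10, -1.4, 0]
    - [12.2, -1.5, 2]
    - [12.2, -1.5, 6]
    - [12.2, -1.5, 9.5]
  turn:
    - [0, 0, 0]
    - [0, 0, 0]
    - [0, 0, 0]
    - [0, 0, 0]
    - [0, 0, 0]

```text
clock: 5.42
position: [0.4877, 0.2387, 0.1146]
tool_rot: [-3.142, 0.0, 1.691]
force: [-0.0, -0.8, -0.9]
grip_width: 0.015
```

Request:
arm_command:
  gripper: [1, 1, 1]
  slide:
    - [0, 1, 0]
    - [0, 1.8, 0]
    - [0, 1.8, 0]
  turn:
    - [0, 0, 0]
    - [0, 0, 0]
    - [0, 0, 0]

```text
clock: 5.8
position: [0.5069, 0.2413, 0.1171]
tool_rot: [3.14, -0.001, 1.691]
force: [0.3, 0.1, -0.4]
grip_width: 0.0151
```

```bash
cat >> h.py <<'E'
def st(n=6):
    "mean gauge-frame ball position (mm) and force (N) over n camera periods"
    a=[]
    for _ in range(n):
        vision.grab_frame("top"); s=bot.observe(); a.append(np.r_[w2g(s["position"]),s["position"][2]*1000,RM.T@s["force"][:2],s["force"][2]])
    print("g x y z | Fx Fy Fz",np.mean(a,0).round(2),"sd",np.std(a,0).round(2),"t",s["clock"])
E
python3 -c "
from h import *
st(6)"
```

```text
g x y z | Fx Fy Fz [-4.2510e+01  6.7180e+01  1.1652e+02 -7.0000e-02  3.0000e-01 -1.1300e+00] sd [0.29 0.01 0.26 0.35 0.39 0.41] t 6.1
```

The fit for the wall's bottom edge (z = 34 mm) is clean: dx 6.9 mm, phi 0.033 rad, residual 0.3 mm. Next I'll feel for the edge.

Request:
arm_command:
  gripper: [1, 1, 1, 1]
  slide:
    - [0, 0.6, 0]
    - [0, 0.95, 0]
    - [0, 0.95, 0]
    - [0, 0.95, 0]
  turn:
    - [0, 0, 0]
    - [0, 0, 0]
    - [0, 0, 0]
    - [0, 0, 0]

```text
clock: 6.6
position: [0.5148, 0.2423, 0.1157]
tool_rot: [-3.141, 0.0, 1.692]
force: [0.4, -0.7, -0.3]
grip_width: 0.015
```

```bash
cat >> h.py <<'E'
FIT=(6.93,.0329); YS=.695
def ball(y): return xat(np.array(y)-YS,*FIT,6)
E
python3 -c "
from h import *
st(6)
for y in range(68,-76,-4): print(y,ball(y).round(1),end='; ')"
```

```text
g x y z | Fx Fy Fz [-3.336e+01  6.719e+01  1.158e+02  7.000e-02  9.000e-02 -1.170e+00] sd [0.02 0.01 0.02 0.47 0.6  0.73] t 6.9
68 -31.3; 64 -31.2; 60 -31.1; 56 -31.1; 52 -32.1; 48 -33.6; 44 -35.4; 40 -36.9; 36 -38.2; 32 -38.9; 28 -39.0; 24 -38.5; 20 -37.5; 16 -35.9; 12 -34.0; 8 -31.9; 4 -30.2; 0 -29.2; -4 -28.8; -8 -28.0; -12 -26.6; -16 -24.8; -20 -22.8; -24 -20.9; -28 -19.5; -32 -19.0; -36 -19.7; -40 -21.0; -44 -22.7; -48 -24.4; -52 -25.7; -56 -26.7; -60 -27.1; -64 -27.0; -68 -26.8; -72 -26.7;
```

Request:
arm_command:
  gripper: [1, 1, 1, 1]
  slide:
    - [0, 0.15, 0]
    - [0, 0.3, 0]
    - [0, 0.3, 0]
    - [0, 0.3, 0]
  turn:
    - [0, 0, 0]
    - [0, 0, 0]
    - [0, 0, 0]
    - [0, 0, 0]

```text
clock: 7.4
position: [0.5178, 0.2427, 0.1158]
tool_rot: [-3.141, -0.0, 1.692]
force: [-0.4, -0.2, -0.1]
grip_width: 0.0151
```

```bash
python3 -c "
from h import *
st(8)"
```

```text
g x y z | Fx Fy Fz [-30.32  67.2  115.8   -0.96   0.61  -0.55] sd [0.03 0.01 0.02 0.3  0.52 0.69] t 7.8
```

Contact is felt about where predicted, roughly 0.3 mm deeper. I'll trace at about 2 mm of spring compression (3 N).

Request:
arm_command:
  gripper: [1, 1, 1, 1, 1]
  slide:
    - [-0.3, 0.14, 0]
    - [-0.6, 0.15, 0]
    - [-0.9, 0.15, 0]
    - [-1.2, 0.14, 0]
    - [-1.5, 0.06, 0]
  turn:
    - [0, 0, 0]
    - [0, 0, 0]
    - [0, 0, 0]
    - [0, 0, 0]
    - [0, 0, 0]

```text
clock: 8.43
position: [0.5202, 0.2278, 0.1158]
tool_rot: [3.142, -0.0, 1.692]
force: [-3.4, 2.2, -0.1]
grip_width: 0.0149
```

```bash
python3 -c "
from h import *
st(6)
p=w2g(bot.observe()['position']);print(ball(p[1]).round(2)); print([(k,(ball(p[1]-k)+2.3-p[0]).round(1)) for k in range(3,19,3)])"
```

```text
g x y z | Fx Fy Fz [-2.9750e+01  5.1840e+01  1.1577e+02 -2.6800e+00 -4.0000e-02 -1.1600e+00] sd [0.03 0.1  0.02 0.57 0.96 0.46] t 8.725
-32.11
[(3, np.float64(-1.2)), (6, np.float64(-2.5)), (9, np.float64(-3.8)), (12, np.float64(-4.9)), (15, np.float64(-5.9)), (18, np.float64(-6.6))]
```

Request:
arm_command:
  gripper: [1, 1, 1, 1, 1]
  slide:
    - [-0.3, -0.12, 0]
    - [-0.6, -0.25, 0]
    - [-0.9, -0.38, 0]
    - [-1.2, -0.49, 0]
    - [-1.5, -0.59, 0]
  turn:
    - [0, 0, 0]
    - [0, 0, 0]
    - [0, 0, 0]
    - [0, 0, 0]
    - [0, 0, 0]

```text
clock: 9.35
position: [0.5162, 0.212, 0.1158]
tool_rot: [-3.142, 0.0, 1.692]
force: [-2.4, 2.4, -1.3]
grip_width: 0.0151
```

```bash
python3 -c "
from h import *
st(6)
p=w2g(bot.observe()['position']);print(ball(p[1]).round(2)); print([(k,(ball(p[1]-k)+2.3-p[0]).round(1)) for k in range(3,19,3)])"
```

```text
g x y z | Fx Fy Fz [-35.64  36.63 115.75  -2.3   -0.16  -1.08] sd [0.05 0.13 0.02 0.43 0.51 0.43] t 9.65
-37.94
[(3, np.float64(-0.7)), (6, np.float64(-1.1)), (9, np.float64(-1.1)), (12, np.float64(-0.8)), (15, np.float64(-0.1)), (18, np.float64(0.9))]
```

Request:
arm_command:
  gripper: [1, 1, 1, 1, 1]
  slide:
    - [-0.3, -0.04, 0]
    - [-0.6, -0.07, 0]
    - [-0.9, -0.07, 0]
    - [-1.2, -0.04, 0]
    - [-1.5, 0.03, 0]
  turn:
    - [0, 0, 0]
    - [0, 0, 0]
    - [0, 0, 0]
    - [0, 0, 0]
    - [0, 0, 0]

```text
clock: 10.28
position: [0.5184, 0.197, 0.1158]
tool_rot: [-3.141, 0.0, 1.692]
force: [-1.9, 1.3, -1.8]
grip_width: 0.0149
```

```bash
python3 -c "
from h import *
st(6)
p=w2g(bot.observe()['position']);print(ball(p[1]).round(2)); print([(k,(ball(p[1]-k)+2.7-p[0]).round(1)) for k in range(3,19,3)])"
```

```text
g x y z | Fx Fy Fz [-35.21  21.46 115.73  -2.72  -2.61  -0.82] sd [0.05 0.15 0.01 0.18 0.46 0.33] t 10.575
-37.99
[(3, np.float64(1.0)), (6, np.float64(2.2)), (9, np.float64(3.7)), (12, np.float64(5.2)), (15, np.float64(6.6)), (18, np.float64(7.9))]
```

Request:
arm_command:
  gripper: [1, 1, 1, 1, 1]
  slide:
    - [-0.3, 0.1, 0]
    - [-0.6, 0.22, 0]
    - [-0.9, 0.37, 0]
    - [-1.2, 0.52, 0]
    - [-1.5, 0.66, 0]
  turn:
    - [0, 0, 0]
    - [0, 0, 0]
    - [0, 0, 0]
    - [0, 0, 0]
    - [0, 0, 0]

```text
clock: 11.2
position: [0.5269, 0.1831, 0.1158]
tool_rot: [-3.142, -0.0, 1.692]
force: [-3.4, 1.4, -0.9]
grip_width: 0.0148
```

```bash
python3 -c "
from h import *
st(6)
p=w2g(bot.observe()['position']);print(ball(p[1]).round(2)); print([(k,(ball(p[1]-k)+2.7-p[0]).round(1)) for k in range(3,19,3)])"
```

```text
g x y z | Fx Fy Fz [-28.54   6.68 115.76  -3.11  -2.23  -1.2 ] sd [0.11 0.13 0.   0.46 0.75 0.45] t 11.5
-31.39
[(3, np.float64(1.2)), (6, np.float64(2.1)), (9, np.float64(2.4)), (12, np.float64(2.7)), (15, np.float64(3.4)), (18, np.float64(4.4))]
```

Request:
arm_command:
  gripper: [1, 1, 1, 1, 1]
  slide:
    - [-0.3, 0.12, 0]
    - [-0.6, 0.2, 0]
    - [-0.9, 0.24, 0]
    - [-1.2, 0.27, 0]
    - [-1.5, 0.34, 0]
  turn:
    - [0, 0, 0]
    - [0, 0, 0]
    - [0, 0, 0]
    - [0, 0, 0]
    - [0, 0, 0]

```text
clock: 12.12
position: [0.532, 0.1687, 0.1158]
tool_rot: [3.142, -0.0, 1.692]
force: [-3.8, 0.9, -0.1]
grip_width: 0.0149
```

```bash
python3 -c "
from h import *
st(6)
p=w2g(bot.observe()['position']);print(ball(p[1]).round(2)); print([(k,(ball(p[1]-k)+2.7-p[0]).round(1)) for k in range(3,19,3)])"
```

```text
g x y z | Fx Fy Fz [-25.15  -8.48 115.78  -3.27  -2.48  -0.32] sd [0.05 0.12 0.02 0.44 0.79 0.57] t 12.425
-27.93
[(3, np.float64(1.0)), (6, np.float64(2.3)), (9, np.float64(3.7)), (12, np.float64(5.3)), (15, np.float64(6.7)), (18, np.float64(7.9))]
```

Request:
arm_command:
  gripper: [1, 1, 1, 1, 1]
  slide:
    - [-0.3, 0.1, 0]
    - [-0.6, 0.23, 0]
    - [-0.9, 0.37, 0]
    - [-1.2, 0.53, 0]
    - [-1.5, 0.67, 0]
  turn:
    - [0, 0, 0]
    - [0, 0, 0]
    - [0, 0, 0]
    - [0, 0, 0]
    - [0, 0, 0]

```text
clock: 13.05
position: [0.5405, 0.1545, 0.1158]
tool_rot: [-3.142, -0.0, 1.692]
force: [-4.2, 0.0, -1.0]
grip_width: 0.0151
```

```bash
python3 -c "
from h import *
st(6)
p=w2g(bot.observe()['position']);print(ball(p[1]).round(2)); print([(k,(ball(p[1]-k)+2.7-p[0]).round(1)) for k in range(3,19,3)])"
```

```text
g x y z | Fx Fy Fz [-18.41 -23.3  115.77  -3.64  -2.38  -0.62] sd [0.1  0.12 0.01 0.5  0.88 0.2 ] t 13.35
-21.27
[(3, np.float64(1.2)), (6, np.float64(2.0)), (9, np.float64(2.2)), (12, np.float64(1.8)), (15, np.float64(0.9)), (18, np.float64(-0.3))]
```

Request:
arm_command:
  gripper: [1, 1, 1, 1, 1]
  slide:
    - [-0.3, 0.1, 0]
    - [-0.6, 0.17, 0]
    - [-0.9, 0.18, 0]
    - [-1.2, 0.13, 0]
    - [-1.5, 0.04, 0]
  turn:
    - [0, 0, 0]
    - [0, 0, 0]
    - [0, 0, 0]
    - [0, 0, 0]
    - [0, 0, 0]

```text
clock: 13.98
position: [0.5427, 0.14, 0.1159]
tool_rot: [3.141, -0.0, 1.692]
force: [-2.2, 2.1, -0.7]
grip_width: 0.0149
```

```bash
python3 -c "
from h import *
st(6)
p=w2g(bot.observe()['position']);print(ball(p[1]).round(2)); print([(k,(ball(p[1]-k)+2.3-p[0]).round(1)) for k in range(3,25,3)])"
```

```text
g x y z | Fx Fy Fz [-18.1  -38.17 115.83  -2.72   0.2   -0.55] sd [0.01 0.09 0.01 0.53 0.65 0.36] t 14.275
-20.28
[(3, np.float64(-1.0)), (6, np.float64(-2.3)), (9, np.float64(-3.6)), (12, np.float64(-4.7)), (15, np.float64(-5.7)), (18, np.float64(-6.3)), (21, np.float64(-6.6)), (24, np.float64(-6.7))]
```

Request:
arm_command:
  gripper: [1, 1, 1, 1, 1]
  slide:
    - [-0.3, -0.1, 0]
    - [-0.6, -0.23, 0]
    - [-0.9, -0.36, 0]
    - [-1.2, -0.47, 0]
    - [-1.5, -0.56, 0]
  turn:
    - [0, 0, 0]
    - [0, 0, 0]
    - [0, 0, 0]
    - [0, 0, 0]
    - [0, 0, 0]

```text
clock: 14.9
position: [0.5387, 0.1241, 0.1158]
tool_rot: [-3.142, 0.0, 1.692]
force: [-2.8, 3.2, -1.0]
grip_width: 0.0154
```

```bash
python3 -c "
from h import *
st(6)
p=w2g(bot.observe()['position']);print(ball(p[1]).round(2)); print([(k,(ball(p[1]-k)+2.3-p[0]).round(1)) for k in range(3,25,3)])"
```

```text
g x y z | Fx Fy Fz [-23.79 -53.36 115.77  -2.92  -0.49  -0.34] sd [0.05 0.17 0.01 0.65 0.85 0.56] t 15.2
-26.05
[(3, np.float64(-0.7)), (6, np.float64(-1.0)), (9, np.float64(-1.0)), (12, np.float64(-0.9)), (15, np.float64(-0.8)), (18, np.float64(-0.7)), (21, np.float64(-0.6)), (24, np.float64(-0.5))]
```

Request:
arm_command:
  gripper: [1, 1, 1, 1, 1]
  slide:
    - [-0.3, -0.07, 0]
    - [-0.6, -0.1, 0]
    - [-0.9, -0.1, 0]
    - [-1.2, -0.09, 0]
    - [-1.2, -0.8, 0]
  turn:
    - [0, 0, 0]
    - [0, 0, 0]
    - [0, 0, 0]
    - [0, 0, 0]
    - [0, 0, 0]

```text
clock: 15.82
position: [0.5327, 0.111, 0.1159]
tool_rot: [3.141, 0.0, 1.691]
force: [0.0, 0.6, -0.8]
grip_width: 0.0154
```

Request:
arm_command:
  gripper: [1, 1, 1, 1, 1]
  slide:
    - [-0.3, 0, 0]
    - [-0.5, 0, 0]
    - [-0.7, 0, 0]
    - [-1.0, 0, 0]
    - [-1.3, 0, 0]
  turn:
    - [0, 0, 0]
    - [0, 0, 0]
    - [0, 0, 0]
    - [0, 0, 0]
    - [0, 0, 0]

```text
clock: 16.45
position: [0.534, 0.0984, 0.1158]
tool_rot: [3.141, -0.0, 1.692]
force: [-0.1, 0.8, -0.4]
grip_width: 0.0152
```

```bash
python3 -c "
from h import *
st(4)"
```

```text
g x y z | Fx Fy Fz [-3.1660e+01 -7.8210e+01  1.1577e+02 -9.0000e-02  2.6000e-01 -1.2700e+00] sd [0.06 0.16 0.01 0.64 0.29 0.51] t 16.65
```

Request:
arm_command:
  gripper: [1, 1, 1, 1, 1]
  slide:
    - [-0.3, 0, 0]
    - [-0.6, 0, 0]
    - [-0.9, 0, 0]
    - [-1.2, 0, 0]
    - [-1.5, 0, 0]
  turn:
    - [0, 0, 0]
    - [0, 0, 0]
    - [0, 0, 0]
    - [0, 0, 0]
    - [0, 0, 0]

```text
clock: 17.27
position: [0.5357, 0.0834, 0.1158]
tool_rot: [-3.141, -0.0, 1.692]
force: [-0.4, 1.4, -0.8]
grip_width: 0.0148
```

```bash
python3 - <<'E'
from h import *
st(2)
m=vision.camera_model("wrist"); np.savez("w4.npz",mtx=m["mtx"],T=m["T"]); cv2.imwrite("pics/w4.png",vision.grab_frame("wrist"))
for nm,f in (("w3","w3"),("w4","w4")):
    im=cv2.imread(f"pics/{nm}.png"); H,S,V=cv2.split(cv2.cvtColor(im,cv2.COLOR_BGR2HSV)); mm=dict(np.load(f+".npz"))
    y=((H>18)&(H<35)&(S>140)&(V>60)).astype(np.uint8)
    for c in cv2.findContours(y,0,1)[0]:
        if cv2.contourArea(c)>150: 
            b=cv2.boundingRect(c); print(nm,b,[w2g(onz("wrist",(b[0]+b[2]-4,r),.085,mm)).round(1).tolist() for r in (b[1]-.5,b[1]+b[3]-.5)],[w2g(onz("wrist",(b[0]+b[2]-4,r),.071,mm)).round(1).tolist() for r in (b[1]-.5,)])
E
```

```text
g x y z | Fx Fy Fz [-3.1680e+01 -9.3410e+01  1.1575e+02 -3.9000e-01  2.0000e-02 -2.6000e-01] sd [0.03 0.1  0.02 0.62 0.15 0.73] t 17.375
w3 (325, 207, 66, 13) [[10.7, -71.1], [11.4, -82.8]] [[13.6, -75.9]]
w3 (262, 192, 53, 31) [[-53.1, -57.9], [-53.3, -85.5]] [[-53.5, -62.0]]
w4 (344, 236, 58, 21) [[11.8, -92.6], [12.7, -105.7]] [[15.3, -98.8]]
w4 (208, 210, 88, 47) [[-47.1, -77.3], [-47.8, -105.7]] [[-48.3, -82.3]]
```

View pics/w4.png

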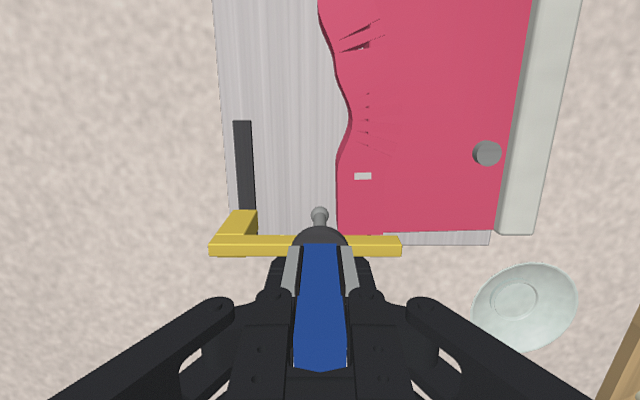

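The tab moved about 22 mm: its bar face went from y≈-76 to -98. I'll back off, lift and return to the stand.

Request:
arm_command:
  gripper: [1, 1, 1, 1, 1]
  slide:
    - [0.6, 0, 0]
    - [1.0, -0.3, -1]
    - [1.0, -0.3, -5]
    - [1.0, -0.3, -9]
    - [1.0, -0.3, -10.5]
  turn:
    - [0, 0, 0]
    - [0, 0, 0]
    - [0, 0, 0]
    - [0, 0, 0]
    - [0, 0, 0]

```text
clock: 18.05
position: [0.532, 0.0939, 0.2235]
tool_rot: [3.138, -0.0, 1.692]
force: [0.7, -0.6, -0.3]
grip_width: 0.015
```

Request:
arm_command:
  gripper: [1, 1, 1, 1, 1]
  slide:
    - [-5.5, 0.4, 0]
    - [-11, 0.7, 0]
    - [-17, 1.1, 0]
    - [-23, 1.5, 0]
    - [-27, 1.8, 0]
  turn:
    - [0, 0, -0.5]
    - [0, 0, -1]
    - [0, 0, -2]
    - [0, 0, -2.9]
    - [0, 0, -2.9]

```text
clock: 18.68
position: [0.5815, -0.1755, 0.2204]
tool_rot: [-3.141, 0.0, 1.74]
force: [0.1, 0.3, -0.7]
grip_width: 0.0149
```

```bash
python3 -c "
from h import *
to([.5875,-.2025,.22],1.743)"
```

```text
clock 18.675 pos [ 0.5815 -0.1755  0.2204] rot [-3.1407e+00  2.0000e-04  1.7405e+00] F [ 0.13  0.28 -0.68]
slide cm [-2.76  0.13  0.04] turn deg [-0.05  0.01 -0.14]
```

Request:
arm_command:
  gripper: [1, 1, 1, 1]
  slide:
    - [-1.5, 0.1, 0]
    - [-2.7, 0.1, 0]
    - [-2.7, 0.1, 0]
    - [-2.7, 0.1, 0]
  turn:
    - [0, 0, 0]
    - [0, 0, 0]
    - [0, 0, 0]
    - [0, 0, 0]

```text
clock: 19.18
position: [0.5876, -0.1977, 0.2209]
tool_rot: [3.142, -0.0, 1.744]
force: [0.0, 0.2, -0.7]
grip_width: 0.0152
```

```bash
python3 - <<'E'
from h import *
m=vision.camera_model("wrist"); np.savez("w5.npz",mtx=m["mtx"],T=m["T"]); im=vision.grab_frame("wrist"); cv2.imwrite("pics/w5.png",im)
cv2.imwrite("pics/w5c.png",cv2.resize(im[110:290,240:400],None,fx=3.3,fy=3.3,interpolation=cv2.INTER_CUBIC))
print(bot.observe()["position"], "proj tcp-.067",proj("wrist",bot.observe()["position"]-[0,0,.067],m),"exp hole",proj("wrist",[.5875,-.2025,.065],m))
E
```

```text
[ 0.58759077 -0.19782846  0.22095039] proj tcp-.067 [320.19206604 214.31617742] exp hole [319.08056815 185.3267796 ]
```

View pics/w5c.png

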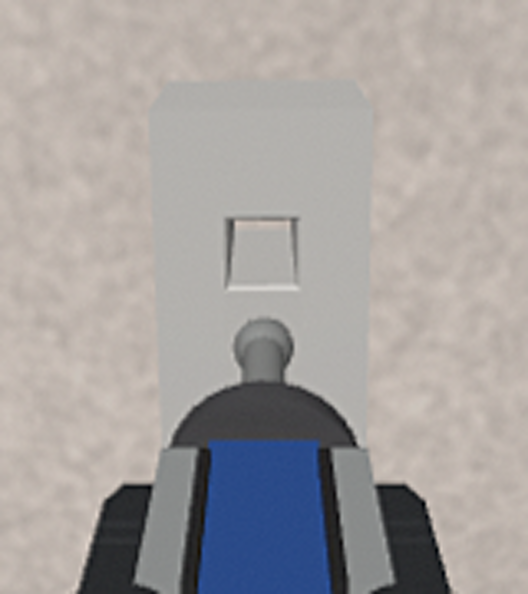

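The hole mouth is at px (319.1,186.5), about 1 mm from where I expected it, and the ball is at (319.3,214.8).

```bash
python3 - <<'E'
from h import *
m=dict(np.load("w5.npz")); h=onz("wrist",(319.05,186.5),.065,m); b=onz("wrist",(319.3,214.8),.22095-.067,m); print(h,b)
to([h[0],h[1],.13],1.743)
E
```

```text
[ 0.58766442 -0.20360292  0.065     ] [ 0.58706861 -0.19826622  0.15395   ]
clock 19.225 pos [ 0.5876 -0.1978  0.221 ] rot [ 3.1414e+00 -2.0000e-04  1.7437e+00] F [-0.28  0.19 -0.93]
slide cm [-0.57 -0.09  9.09] turn deg [ 0.01 -0.01  0.04]
```

Request:
arm_command:
  gripper: [1, 1, 1, 1, 1]
  slide:
    - [-0.53, -0.04, 0]
    - [-0.53, -0.04, 4]
    - [-0.53, -0.04, 7.5]
    - [-0.53, -0.04, 8.6]
    - [-0.53, -0.04, 8.6]
  turn:
    - [0, 0, 0]
    - [0, 0, 0]
    - [0, 0, 0]
    - [0, 0, 0]
    - [0, 0, 0]

```text
clock: 19.85
position: [0.5881, -0.2043, 0.135]
tool_rot: [-3.141, -0.0, 1.742]
force: [0.7, -0.7, -0.0]
grip_width: 0.0153
```

Request:
arm_command:
  gripper: [1, 1, 1, 1]
  slide:
    - [0, 0, 0]
    - [0, 0, 0.6]
    - [0, 0, 1.2]
    - [0, 0, 1.2]
  turn:
    - [0, 0, 0]
    - [0, 0, 0]
    - [0, 0, 0]
    - [0, 0, 0]

```text
clock: 20.35
position: [0.5878, -0.2043, 0.1223]
tool_rot: [-3.141, -0.0, 1.742]
force: [0.6, -0.5, -1.0]
grip_width: 0.0146
```

```bash
python3 -c "
from h import *
to([.5881,-.2032,.079],1.743)"
```

```text
clock 20.35 pos [ 0.5878 -0.2043  0.1223] rot [-3.1409e+00 -4.0000e-04  1.7423e+00] F [ 0.6 -0.5 -1. ]
slide cm [0.1  0.06 4.33] turn deg [-0.04 -0.02 -0.04]
```

Request:
arm_command:
  gripper: [1, 1, 1, 1, 1]
  slide:
    - [0.08, 0.04, 0.5]
    - [0.08, 0.04, 1.5]
    - [0.08, 0.04, 2.7]
    - [0.08, 0.04, 3.7]
    - [0.08, 0.04, 4.0]
  turn:
    - [0, 0, 0]
    - [0, 0, 0]
    - [0, 0, 0]
    - [0, 0, 0]
    - [0, 0, 0]

```text
clock: 20.98
position: [0.5879, -0.2034, 0.0818]
tool_rot: [-3.141, -0.001, 1.742]
force: [-0.6, -0.8, -1.4]
grip_width: 0.0152
```

Request:
arm_command:
  gripper: [1, 1, 1]
  slide:
    - [0, 0, 0.15]
    - [0, 0, 0.25]
    - [0, 0, 0.25]
  turn:
    - [0, 0, 0]
    - [0, 0, 0]
    - [0, 0, 0]

```text
clock: 21.35
position: [0.5884, -0.2035, 0.0805]
tool_rot: [3.141, 0.0, 1.742]
force: [0.3, 0.5, -0.9]
grip_width: 0.0155
```

```bash
python3 -c "
from h import *
to([.5881,-.2032,.079],1.743);st(4)"
```

```text
clock 21.35 pos [ 0.5884 -0.2035  0.0805] rot [3.1414e+00 2.0000e-04 1.7422e+00] F [ 0.32  0.5  -0.94]
slide cm [ 0.04 -0.02  0.15] turn deg [ 0.01  0.01 -0.05]
g x y z | Fx Fy Fz [-1.3730e+01 -3.8427e+02  8.0500e+01  4.6000e-01 -1.0000e-01 -8.9000e-01] sd [0.01 0.02 0.02 0.59 0.5  0.27] t 21.55
```

Request:
arm_command:
  gripper: [1, 1, 1]
  slide:
    - [0, 0, 0.1]
    - [0, 0, 0.2]
    - [0, 0, 0.2]
  turn:
    - [0, 0, 0]
    - [0, 0, 0]
    - [0, 0, 0]

```text
clock: 21.92
position: [0.5882, -0.2035, 0.0782]
tool_rot: [-3.141, -0.0, 1.742]
force: [-0.6, 0.3, -0.5]
grip_width: 0.0149
```

```bash
python3 -c "
from h import *
st(3)"
```

```text
g x y z | Fx Fy Fz [-1.3800e+01 -3.8418e+02  7.8270e+01  1.0000e-02  3.3000e-01 -7.6000e-01] sd [0.01 0.02 0.02 0.39 0.31 0.18] t 22.075
```

Still no contact, so I'll go on down in small steps.

Request:
arm_command:
  gripper: [1, 1, 1]
  slide:
    - [0, 0, 0.07]
    - [0, 0, 0.15]
    - [0, 0, 0.15]
  turn:
    - [0, 0, 0]
    - [0, 0, 0]
    - [0, 0, 0]

```text
clock: 22.45
position: [0.5884, -0.2036, 0.0775]
tool_rot: [3.141, 0.0, 1.742]
force: [-3.9, 0.7, 10.9]
grip_width: 0.0153
```

```bash
python3 -c "
from h import *
st(3)"
```

```text
g x y z | Fx Fy Fz [ -13.75 -384.25   77.44   -4.32    1.41   10.15] sd [0.02 0.02 0.01 0.24 0.4  0.46] t 22.6
```

The collar is seated: Fz is about 11 N at TCP z = 77.5 mm, the same height as at the grasp. I'll unload, open and withdraw.

Request:
arm_command:
  gripper: [1, 3, 5, 5, 5]
  slide:
    - [0, 0, -0.07]
    - [0, 0, -0.07]
    - [0, 0, -0.07]
    - [0, 0, -0.07]
    - [0, 0, -0.07]
  turn:
    - [0, 0, 0]
    - [0, 0, 0]
    - [0, 0, 0]
    - [0, 0, 0]
    - [0, 0, 0]

```text
clock: 23.22
position: [0.5883, -0.2035, 0.0775]
tool_rot: [-3.142, -0.0, 1.742]
force: [-1.2, 1.1, 0.4]
grip_width: 0.0502
```

Request:
arm_command:
  gripper: [5, 5, 5, 5, 5]
  slide:
    - [0, 0, -2]
    - [0, 0, -7]
    - [0, 0, -12]
    - [0, 0, -16]
    - [0, 0, -17]
  turn:
    - [0, 0, 0]
    - [0, 0, 0]
    - [0, 0, 0]
    - [0, 0, 0]
    - [0, 0, 0]

```text
clock: 23.85
position: [0.5892, -0.2036, 0.2516]
tool_rot: [3.137, 0.002, 1.742]
force: [-0.1, 0.8, -0.7]
grip_width: 0.0501
```

Request:
arm_command:
  gripper: [5, 5, 5]
  slide:
    - [0, 0, 0]
    - [0, 0, 0]
    - [0, 0, 0]
  turn:
    - [0, 0, 0]
    - [0, 0, 0]
    - [0, 0, 0]

```text
clock: 24.22
position: [0.5879, -0.2034, 0.2465]
tool_rot: [-3.14, -0.001, 1.742]
force: [-0.3, -1.1, 0.3]
grip_width: 0.0497
```

```bash
python3 - <<'E'
from h import *
print(bot.observe()["position"],bot.observe()["clock"],bot.observe()["force"])
m=vision.camera_model("wrist"); im=vision.grab_frame("wrist"); s=vision.grab_frame("scene")
V=im.max(2); mk=np.zeros_like(V); mk[140:210,290:355]=V[140:210,290:355]<85
c=max(cv2.findContours(mk,0,1)[0],key=cv2.contourArea); cc=cv2.minEnclosingCircle(c); print("collar",cc,onz("wrist",cc[0],.071,m))
cv2.imwrite("pics/f.png",np.hstack([cv2.resize(im[110:310,250:400],None,fx=2,fy=2),cv2.resize(s[140:340,210:410],None,fx=2,fy=2)]))
E
```

```text
[ 0.58790891 -0.2033634   0.24650779] 24.225 [-0.25422372 -1.10498705  0.3019593 ]
collar ((320.2291564941406, 174.9375), 15.103025436401367) [ 0.58776805 -0.20299635  0.071     ]
```

View pics/f.png

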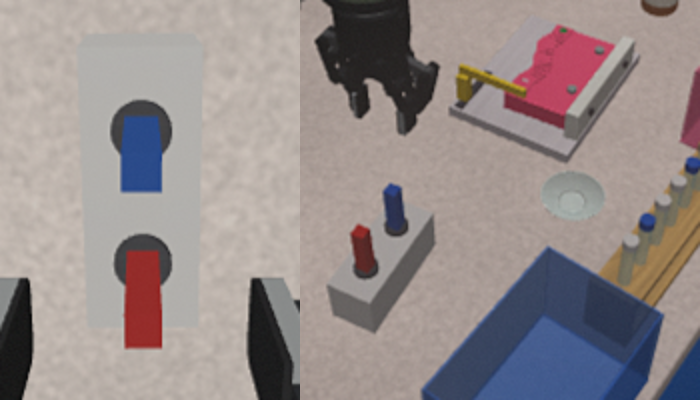

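The stylus stands upright with its collar on the block, centred in the hole to within about 1 mm. The red probe hasn't moved, the tab is displaced, and the gripper is clear.

```bash
python3 -c "
from workcell import job_done
print(job_done())"
```

```text
the job is handed in; nothing more can be done
None
```

I traced the pink edge with the blue stylus from the green-dot end to the tab, pushed the tab and put the stylus back in its hole. I then handed the job in at about 24 s of the 72 s allowed. The hand-in gives no verdict, so this rests on my own readings.

- **Trace:** The wrist camera showed the template about 6.9 mm farther back and turned 0.033 rad. I followed that curve, corrected by touch at the start. Every pause between y = +60 and -60 mm showed contact at roughly 2.3–4.4 N, and the highest single reading was about 4.4 N. Forces were sampled only at stops and at the end of each move.
- **Tab:** I pushed it about 22 mm. The camera put its bar face at about -76 mm before and -98 mm after.
- **Stylus:** It seated with about 11 N of downward contact, at the same height as at the grasp. The last wrist and scene pictures show it upright with the collar on the block, within about 1 mm of the hole centre, and the gripper clear. I did not measure its tilt or height directly.
- **Other ware:** The red probe and dish look unmoved in the final picture. I did not check the beaker, jar, bottle and weight at the end, but no move went near them.

No check failed. My first edge fit was off by up to 2.8 mm because I had used the wrong height. Using the wall's bottom edge instead brought the typical error to 0.3 mm (worst 0.7 mm), and the touch agreed with it to about 0.3 mm.

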